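# Stow the telescopic boom of a small satellite

### The arm

A 6-joint arm with a two-finger parallel gripper is mounted at the origin on the work surface. World frame = base frame: x ahead of the robot, y to its left, z up, the work surface at z = 0. Lengths are in m, angles in rad, forces in N, time in s.
With the tool pointing down it reaches from about 0.325 to 0.9 m from the base axis. Payload 3.5 kg.
Tool frame: the origin (TCP) lies between the finger pads; the fingertips stand arm.tcp_to_tips ahead of it and the grasp point (between the pads) lies 6 mm ahead of it (arm.tcp_to_tips is the distance from the TCP to the fingertips, in m); z points along the fingers, y is the line along which they close (so a half turn about z gives the same grasp; the last joint's range is limited). The gripper opens to 85 mm and grips with 20 to 120 N. Pads are 22 mm wide; open, the fingers measure 114 mm over their backs; the gripper's body (76 mm by 85 mm) begins 54 mm behind the grasp point. The pads swing forward as they close: fully open they stand 13 mm farther back than shut.
Start: joints at [-1.398, 0.276, -0.026, 1.268, 0, 1.467], TCP at [0.17, -0.601, 0.256] pointing down, gripper open.
Joint ranges: [-3.12, 3.12], [-0.85, 1.88], [-1.08, 1.24], [-1.95, 2.15], [-1.57, 1.53], [-3.14, 3.14]. Speed limits (rad/s): [2.57, 2.57, 3.14, 3.14, 3.14, 3.14].

### API

Orientations are given as a 3x3 rotation matrix whose columns are the frame's x, y, z axes.
In Python, from plant import arm gives the robot as it stands.
- The arm moves only by the tool servo_tool, never from a script. Its argument "deltas" is a list of rows, each a list of 6 numbers: the shift along the tool's x, y, z in mm, then the turn, a rotation vector about the tool's x, y, z in rad. In form: [[tx, ty, tz, ax, ay, az], ...]. A call has 1 to 10 rows; each row shifts and turns the commanded pose from where the row before left it, along the tool's axes as they then stand; what a row does not reach is not made up. A row lasts 1/10 s, in which the tool goes at most 50 mm and 8.59 degrees, less where a joint would pass 70% of its speed; a pose out of reach is approached as far as the arm can. A call is refused whole if a number of a shift passes 50 or a number of a turn 0.15, either way. A call with a gripper value outside its range is refused whole. "gripper" is the finger opening in mm, from 0 to 85.4, set as the call begins (left out, the last holds). The fingers move at their own pace and stop on an object; "squeeze" is the grip in N (left out, the last holds). Time passes only in rows, so rows that do not move let the fingers close. It gives the time, the measured TCP pose, the force, the opening and the grip force at its end, in the units of the state.
- arm.state(): the state, without advancing time (a new reading comes with each control period).
- arm.camera(name): name is "scene" or "side" or "wrist"; returns a dict with "frame" (480x640x3 uint8, red, green, blue), "fx", "fy", "cx", "cy" (pixels), "world_from_camera" (4x4, takes a point from camera to world coordinates); the wrist camera has in their place "T_tool_cam" (4x4, takes a point from camera to tool coordinates, whose origin is the TCP and whose axes are the flange's). Camera axes: x right, y down, z forward; pixel columns grow to the right and rows downward; lengths in m; the calibration is good to about 2 mm. The wrist camera is an equidistant fisheye: a pixel r from the principal point sees the ray r / f radians off the axis. A picture is of the moment at which its call begins: read the wrist's pose just before it. There is no depth.
- arm.sign_off(): hands the job in; it is judged then, once.
The state is a dict: "time": time; "joint_pos": joint angles; "joint_vel": joint speeds; "joint_efforts": joint torques, N m; "tcp_pos": TCP position; "tool_rot": TCP orientation; "force": force on the tool from outside, world axes, zero at the start; "wrist_torque": the same for the moment, N m; "width": finger opening in m; "grip_force": force on a finger pad.
Only numpy, scipy, OpenCV 4.12 (cv2) and the standard library are available. Lean on these libraries where they do the work, as an engineer would, in place of code of your own. Each camera call takes 0.05 s, during which the arm holds its last target. There are 200 camera calls.

### The job

Stow the telescopic boom with the yellow head: push its tubes down into its black canister until both are fully home, the thin inner tube first and the middle tube only after it. Leave the boom with the red head drawn out as it is.

Things in the scene. Friction and masses are not known exactly. Their poses are not given: they have to be found in the camera images.
- yellow_head (a point): Centre of the flat top of the yellow head (disc, 48 mm across, 20 mm tall) of the boom to stow, which stands upright, bolted down. From below: 90 mm square plate, black canister 60 mm across (rim 122 mm above the table), middle tube, inner tube, head. This top is 240 to 280 mm above the table at the start, 152 mm when stowed. z is up. A like boom with a green head is already stowed and rigid.
- yellow_inner (a joint): How far the white inner tube (28 mm across, carries the head) of the yellow boom stands out of the middle tube, in m: 0 fully home (head resting on collar), 0.065 fully out; starts at 0.045 to 0.063. Slides vertically with about 3 N of friction, stays where it is left, hard stop when home.
- yellow_middle (a joint): How far the aluminium middle tube (42 mm across, topped by a grey collar 52 mm across, 10 mm tall) stands out of the canister, in m: 0 fully home (collar on canister rim), 0.065 fully out; starts at 0.045 to 0.063. About 9 N of friction, stays where left: a push down on the head sends the inner tube home first and, continued, then this one to its hard stop.
- red_head (a point): Centre of the top of the red head of a second, otherwise identical boom, also drawn out (top 240 to 280 mm above the table) and sliding as easily: to be left as it is.
Mind the look-alikes: they are no part of the job. Leave any turquoise look-alike of the part that bears yellow_head alone.

How it is judged:
On the way:
1. the inner tube of the yellow boom is home (within 6 mm) while its middle tube still stands out by more than 25 mm (value of joint yellow_inner below 0.006 m and value of joint yellow_middle above 0.025 m), for 0.05 s.
At the end, for the whole second after the job is handed in: Both tubes of the yellow boom are home, each within 6 mm of its stop, and the red head is within 10 mm of where it started (value of joint each of yellow_inner, yellow_middle below 0.006 m and distance of red_head from where it was at the start of the episode below 0.01 m); the robot touches nothing.
It fails at once if the red-headed boom is pushed in or pulled out by more than 10 mm (distance of red_head from where it was at the start of the episode above 0.01 m).
It also fails if it takes over 32 s, if anything falls off the work surface, if the arm or the gripper's body presses on something with over 40 N, if the wrist force passes 120 N, or if a joint passes its speed limit or range.

## Working session

There is one attempt and no reset: what is moved stays moved. The work goes in short steps, Python scripts to look and compute and a tool call to move; the robot and the scene stay as the last step left them, time stands still between calls to the robot, and variables do not carry over. Pictures are saved under pics/ and viewed, at most 10 in all, crops included, and the job is handed in when it is done.

Besides the shell and the picture viewer there is one more tool, called after "Emit:" by a JSON object that holds its "fn" and its "kwargs", one argument or row to a line. servo_tool: Moves the arm, as the interface text tells. Its arguments: {"type":"object","properties":{"deltas":{"type":"array"},"gripper":{"type":"number"},"squeeze":{"type":"number"}},"required":["deltas"]}

```bash
mkdir -p pics
python3 - <<'E'
from plant import arm
import cv2,pickle
d={}
for n in("scene","side"):
    c=arm.camera(n);d[n]=c
    cv2.imwrite(f"pics/{n}0.png",c["frame"][:,:,::-1])
    print(n,c["fx"],c["cx"],c["cy"],c["world_from_camera"].round(3).tolist())
pickle.dump(d,open("c0.pkl","wb"))
s=arm.state();print(s["time"],s["tcp_pos"],s["tool_rot"],s["width"],s["force"],arm.tcp_to_tips)
E
```

```text
scene 516.190593443815 312.8529083726167 236.82225798461275 [[-0.46, 0.689, -0.56, 1.234], [0.888, 0.353, -0.295, 0.451], [-0.006, -0.633, -0.774, 1.068], [0.0, 0.0, 0.0, 1.0]]
side 435.7809895879911 321.31470042162476 237.93196832665174 [[-0.884, -0.226, 0.409, 0.091], [-0.467, 0.427, -0.774, 0.952], [0.001, -0.875, -0.483, 0.643], [0.0, 0.0, 0.0, 1.0]]
0.1 [ 0.17007075 -0.60071906  0.25525258] [[ 9.62205253e-01  2.72325039e-01 -3.52585838e-04]
 [ 2.72325187e-01 -9.62203170e-01  2.01282254e-03]
 [ 2.08882766e-04 -2.03276643e-03 -9.99997912e-01]] 0.0856577898630834 [ 0.80315068  0.53242103 -0.90110836] 0.025
```

View pics/scene0.png

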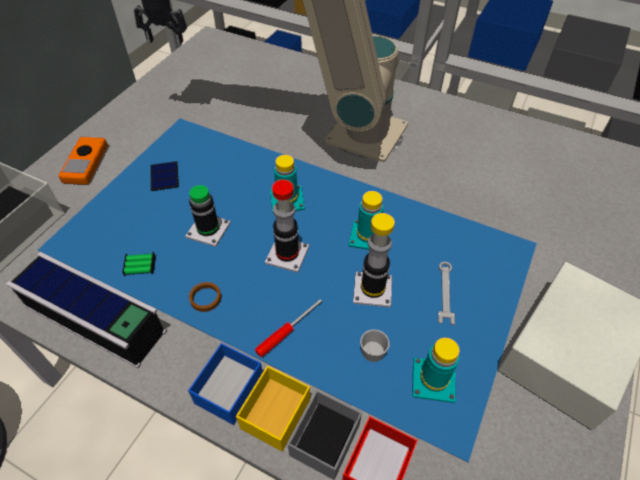

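View pics/side0.png

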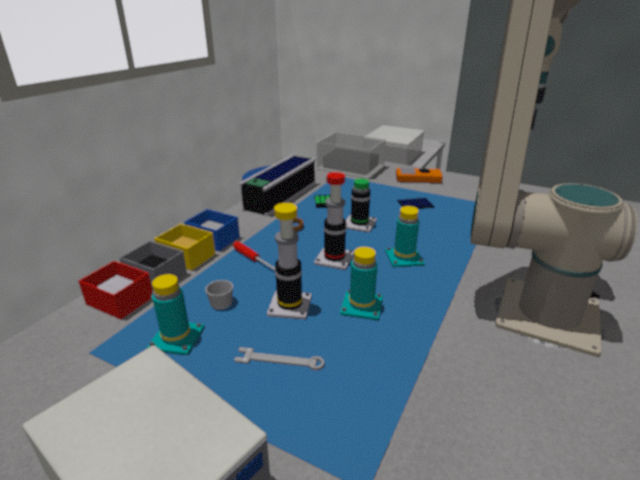

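The scene view has four yellow heads: (285,164), (371,202), (383,225) and (445,350). Only (383,225) sits on a black canister with a drawn-out tube and a white plate; it is at (286,211) in the side view. The other three stand on turquoise bodies. I'll confirm this in a crop and triangulate.

```bash
cat > h.py <<'E'
import cv2,numpy as np
def ray(c,u,v):
    T=c["world_from_camera"];d=T[:3,:3]@[(u-c["cx"])/c["fx"],(v-c["cy"])/c["fy"],1];return T[:3,3],d/np.linalg.norm(d)
def tri(r1,r2):
    A=0;b=0
    for o,d in(r1,r2):
        P=np.eye(3)-np.outer(d,d);A=A+P;b=b+P@o
    p=np.linalg.solve(A,b);return p,[np.linalg.norm((np.eye(3)-np.outer(d,d))@(p-o)) for o,d in(r1,r2)]
def blobs(f,col):
    h=cv2.cvtColor(f,cv2.COLOR_RGB2HSV)
    m=cv2.inRange(h,(20,150,90),(34,255,255)) if col=="y" else cv2.inRange(h,(0,180,90),(6,255,255))|cv2.inRange(h,(174,180,90),(180,255,255))
    n,l,s,c=cv2.connectedComponentsWithStats(m)
    return [(c[i].round(1),s[i].tolist()) for i in range(1,n) if s[i][4]>40]
E
python3 - <<'E'
import pickle,cv2,numpy as np
from h import *
d=pickle.load(open("c0.pkl","rb"))
for n in d:
  for col in"yr":
    print(n,col,*[(b[0].tolist(),b[1]) for b in blobs(d[n]["frame"],col)],sep="\n ")
a=d["scene"]["frame"][130:330,240:460];b=d["side"]["frame"][160:340,230:428]
z=lambda i:cv2.resize(i,(400,400*i.shape[0]//i.shape[1]),interpolation=cv2.INTER_CUBIC)[:363]
cv2.imwrite("pics/crop.png",np.hstack([z(a),z(b)])[:,:,::-1])
E
```

```text
scene
 y
 ([284.4, 162.9], [276, 155, 18, 17, 247])
 ([371.7, 200.0], [363, 191, 19, 19, 287])
 ([382.0, 224.0], [371, 213, 23, 23, 413])
 ([445.7, 350.1], [434, 338, 25, 25, 496])
 ([273.6, 407.4], [236, 366, 74, 85, 3753])
scene
 r
 ([282.4, 189.3], [272, 180, 21, 20, 334])
 ([273.6, 339.5], [256, 323, 37, 33, 441])
 ([381.3, 444.4], [343, 417, 74, 63, 1009])
side
 y
 ([284.9, 210.7], [274, 202, 23, 18, 333])
 ([408.8, 212.3], [401, 206, 17, 14, 209])
 ([189.4, 243.7], [155, 224, 59, 46, 1458])
 ([364.2, 255.5], [354, 248, 21, 17, 288])
 ([164.8, 283.8], [151, 274, 27, 21, 449])
 ([287.0, 304.0], [278, 301, 21, 6, 41])
side
 r
 ([335.4, 178.0], [328, 173, 16, 11, 160])
 ([244.7, 250.1], [233, 241, 24, 19, 177])
 ([113.4, 289.4], [80, 262, 71, 56, 1617])
```

View pics/crop.png

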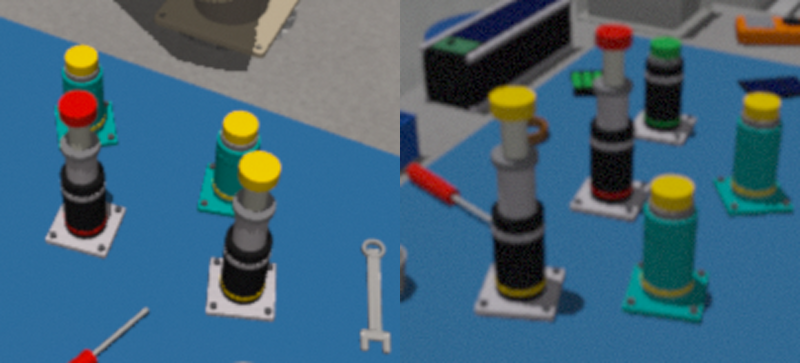

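The crop confirms it. The boom at scene (382,224) / side (285,211) has a yellow head, black canister, and white inner and aluminium tubes drawn out. Its neighbours are turquoise, and the red boom is at scene (282,189).

Run:
```python
import pickle
from h import *
d=pickle.load(open("c0.pkl","rb"));S,W=d["scene"],d["side"]
for n,a,b in(("yel",(382,224.2),(285,210.7)),("red",(282.2,189.6),(335.6,178.5)),("tq1",(371.7,200),(364.2,255.5)),("tq0",(284.6,163),(409,212.5)),("tq2",(446,350.1),(164.6,284))):
    p,e=tri(ray(S,*a),ray(W,*b));print(n,p.round(4),np.round(e,4),"dist",np.hypot(*p[:2]))
```

```text
yel [0.5464 0.2524 0.2494] [0.0004 0.0004] dist 0.6019310073241667
red [0.5456 0.0121 0.2397] [0.0006 0.0006] dist 0.545755234275214
tq1 [0.3936 0.1733 0.1402] [0.0005 0.0005] dist 0.43001659416067284
tq0 [ 0.3741 -0.0839  0.1408] [0.0006 0.0006] dist 0.3834508876161931
tq2 [0.7011 0.4637 0.1422] [0.0011 0.0011] dist 0.8406167524644236
```

Emit:
{"fn": "servo_tool", "kwargs": {
  "deltas": [
    [0,0,-11,0,0,-0.14],
    [0,0,-11,0,0,-0.14],
    [0,0,-11,0,0,-0.14],
    [0,0,-11,0,0,-0.14],
    [0,0,-11,0,0,-0.14],
    [0,0,-11,0,0,-0.14],
    [0,0,-11,0,0,-0.14],
    [0,0,-11,0,0,-0.14],
    [0,0,-11,0,0,-0.14],
    [0,0,-11,0,0,-0.14]
  ],
  "gripper": 0,
  "squeeze": 20
}}

```text
time: 1.1
tcp_pos: [0.1701, -0.601, 0.366]
tool_rot: [[-0.111, 0.994, -0.0], [0.994, 0.111, 0.001], [0.001, -0.0, -1.0]]
force: [0.2, -0.5, 0.2]
width: 0.0
grip_force: 0.0
```

```bash
cat > go.py <<'E'
from plant import arm
import numpy as np,sys
s=arm.state();g=np.array([float(x) for x in sys.argv[1:4]])
print(s["time"],s["tcp_pos"].round(4),"delta tool mm",(s["tool_rot"].T@(g-s["tcp_pos"])*1000).round(1),"q",np.round(s["joint_pos"],2),"F",np.round(s["force"],1),s["width"],"z",s["tool_rot"][:,2].round(4))
E
python3 go.py 0.5464 0.2524 0.36
```

```text
1.1 [ 0.1701 -0.601   0.366 ] delta tool mm [806.6 468.3   7.1] q [-1.4   0.24  0.16  1.49  0.    0.06] F [ 0.2 -0.5  0.2] 4.1070939770224e-05 z [-2.0e-04  1.4e-03 -1.0e+00]
```

Emit:
{"fn": "servo_tool", "kwargs": {
  "deltas": [
    [34,19.5,0,0,0,0],
    [34,19.5,0,0,0,0],
    [34,19.5,0,0,0,0],
    [34,19.5,0,0,0,0],
    [34,19.5,0,0,0,0],
    [34,19.5,0,0,0,0],
    [34,19.5,0,0,0,0],
    [34,19.5,0,0,0,0],
    [34,19.5,0,0,0,0],
    [34,19.5,0,0,0,0]
  ]
}}

```text
time: 2.1
tcp_pos: [0.3286, -0.2411, 0.3659]
tool_rot: [[-0.104, 0.995, -0.0], [0.995, 0.104, 0.0], [0.0, -0.0, -1.0]]
force: [-0.4, -0.1, -0.0]
width: -0.0001
grip_force: 0.0
```

Emit:
{"fn": "servo_tool", "kwargs": {
  "deltas": [
    [34,19.5,0,0,0,0],
    [34,19.5,0,0,0,0],
    [34,19.5,0,0,0,0],
    [34,19.5,0,0,0,0],
    [34,19.5,0,0,0,0],
    [34,19.5,0,0,0,0],
    [34,19.5,0,0,0,0],
    [34,19.5,0,0,0,0],
    [34,19.5,0,0,0,0],
    [34,19.5,0,0,0,0]
  ]
}}

```text
time: 3.1
tcp_pos: [0.4868, 0.1174, 0.3659]
tool_rot: [[-0.105, 0.994, -0.001], [0.994, 0.105, -0.0], [-0.0, -0.001, -1.0]]
force: [0.3, 0.0, 0.3]
width: -0.0003
grip_force: 0.0
```

```bash
python3 go.py 0.5464 0.2524 0.34
```

```text
3.1 [0.4868 0.1174 0.3659] delta tool mm [128.   73.4  25.8] q [ 0.11  0.02 -0.1   1.45 -0.    1.57] F [0.3 0.  0.3] -0.00027694809037134697 z [-7.e-04 -2.e-04 -1.e+00]
```

Emit:
{"fn": "servo_tool", "kwargs": {
  "deltas": [
    [32,18,0,0,0,0],
    [32,18,0,0,0,0],
    [32,18,0,0,0,0],
    [31,18,0,0,0,0],
    [0,0,20,0,0,0],
    [0,0,20,0,0,0],
    [0,0,20,0,0,0],
    [0,0,0,0,0,0]
  ]
}}

```text
time: 3.9
tcp_pos: [0.5429, 0.249, 0.3023]
tool_rot: [[-0.105, 0.994, -0.007], [0.994, 0.105, -0.002], [-0.002, -0.007, -1.0]]
force: [-0.9, -0.1, -1.1]
width: -0.0001
grip_force: 0.0
```

```bash
python3 go.py 0.5464 0.2524 0.285
python3 - <<'E'
from plant import arm
from h import *
a=arm.camera("scene")["frame"];b=arm.camera("side")["frame"]
print(blobs(a,"y")[:4],blobs(b,"y")[:2])
z=lambda i:cv2.resize(i,(400,400),interpolation=cv2.INTER_CUBIC)
cv2.imwrite("pics/above.png",np.hstack([z(a[130:330,280:480]),z(b[120:320,190:390])])[:,:,::-1])
E
```

```text
3.9 [0.5429 0.249  0.3023] delta tool mm [ 3.   4.  17.2] q [ 0.32  0.21 -0.01  1.35  0.    1.79] F [-0.9 -0.1 -1.1] -0.00010333580906348724 z [-0.0073 -0.0024 -1.    ]
[(array([325.5,   9.6]), [309, 0, 29, 22, 231]), (array([301.2,   8.3]), [295, 2, 16, 14, 58]), (array([284.4, 162.9]), [276, 155, 18, 17, 246]), (array([368.4, 199.5]), [363, 191, 13, 19, 167])] [(array([285.1, 211.3]), [274, 203, 22, 17, 313]), (array([408.8, 212.3]), [401, 206, 17, 14, 208])]
```

View pics/above.png

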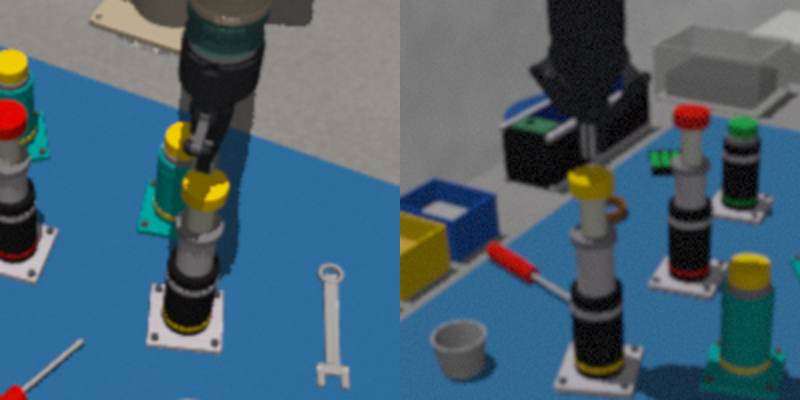

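The closed fingertips are right over the yellow head, at left-crop (205,180), with a small gap. I'll shift a few mm and press down slowly.

Emit:
{"fn": "servo_tool", "kwargs": {
  "deltas": [
    [3,4,5,0,0,0],
    [0,0,5,0,0,0],
    [0,0,5,0,0,0],
    [0,0,5,0,0,0],
    [0,0,5,0,0,0],
    [0,0,5,0,0,0],
    [0,0,5,0,0,0]
  ]
}}

```text
time: 4.7
tcp_pos: [0.5488, 0.253, 0.2714]
tool_rot: [[-0.105, 0.994, 0.001], [0.994, 0.105, 0.0], [0.0, 0.001, -1.0]]
force: [-0.4, -0.5, 1.8]
width: 0.0
grip_force: 1.3
```

Emit:
{"fn": "servo_tool", "kwargs": {
  "deltas": [
    [0,0,5,0,0,0],
    [0,0,5,0,0,0],
    [0,0,5,0,0,0],
    [0,0,5,0,0,0]
  ]
}}

```text
time: 5.1
tcp_pos: [0.5488, 0.253, 0.2509]
tool_rot: [[-0.105, 0.994, 0.0], [0.994, 0.105, -0.0], [-0.0, 0.0, -1.0]]
force: [-0.5, -0.7, 3.8]
width: 0.0002
grip_force: 1.3
```

Emit:
{"fn": "servo_tool", "kwargs": {
  "deltas": [
    [0,0,4,0,0,0],
    [0,0,4,0,0,0],
    [0,0,4,0,0,0],
    [0,0,0,0,0,0]
  ]
}}

```text
time: 5.5
tcp_pos: [0.5485, 0.2529, 0.2384]
tool_rot: [[-0.105, 0.994, -0.001], [0.994, 0.105, -0.0], [-0.0, -0.001, -1.0]]
force: [-0.0, -0.0, -0.0]
width: -0.0002
grip_force: 0.0
```

Emit:
{"fn": "servo_tool", "kwargs": {
  "deltas": [
    [0,0,4,0,0,0],
    [0,0,4,0,0,0],
    [0,0,0,0,0,0]
  ]
}}

```text
time: 5.8
tcp_pos: [0.5486, 0.253, 0.2317]
tool_rot: [[-0.105, 0.994, 0.0], [0.994, 0.105, 0.0], [0.0, 0.0, -1.0]]
force: [-0.5, -0.3, 3.9]
width: -0.0001
grip_force: 1.9
```

Emit:
{"fn": "servo_tool", "kwargs": {
  "deltas": [
    [0,0,4,0,0,0],
    [0,0,4,0,0,0],
    [0,0,0,0,0,0]
  ]
}}

```text
time: 6.1
tcp_pos: [0.5486, 0.253, 0.2238]
tool_rot: [[-0.105, 0.994, 0.0], [0.994, 0.105, 0.0], [0.0, 0.0, -1.0]]
force: [-0.7, -0.9, 4.5]
width: 0.0001
grip_force: 2.2
```

Emit:
{"fn": "servo_tool", "kwargs": {
  "deltas": [
    [0,0,4,0,0,0],
    [0,0,4,0,0,0],
    [0,0,0,0,0,0]
  ]
}}

```text
time: 6.4
tcp_pos: [0.5486, 0.253, 0.2158]
tool_rot: [[-0.105, 0.994, 0.0], [0.994, 0.105, 0.0], [0.0, 0.0, -1.0]]
force: [-0.7, -0.8, 4.8]
width: 0.0001
grip_force: 2.2
```

Run:
```python
from plant import arm
from h import *
b=arm.camera("side")["frame"]
print(blobs(b,"y")[:3],blobs(b,"r")[:1])
z=lambda i:cv2.resize(i,(600,600),interpolation=cv2.INTER_CUBIC)
cv2.imwrite("pics/mid.png",z(b[170:320,230:380])[:,:,::-1])
```

```text
[(array([408.9, 212.2]), [401, 206, 17, 14, 207]), (array([189.4, 243.7]), [155, 225, 60, 45, 1456]), (array([287. , 241.4]), [277, 233, 20, 16, 240])] [(array([335.4, 178. ]), [328, 173, 16, 11, 160])]
```

View pics/mid.png

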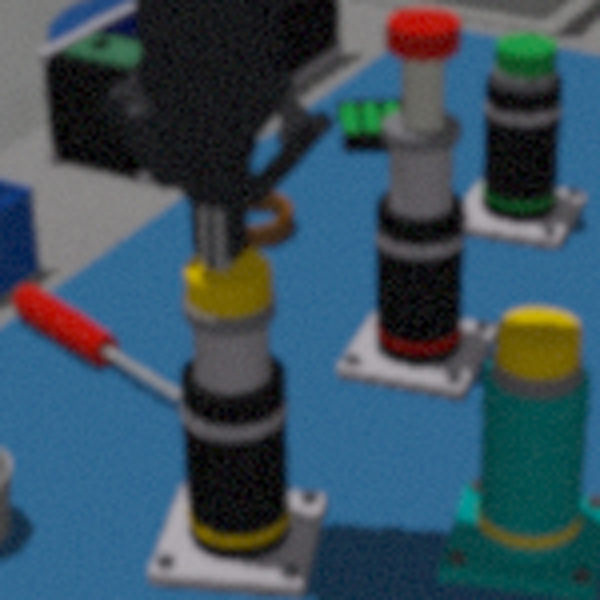

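The head at (228,290) rests on the collar, so the inner tube is home. The middle tube is still about 38 mm out, and the red boom is untouched. I'll keep pressing.

Emit:
{"fn": "servo_tool", "kwargs": {
  "deltas": [
    [0,0,4,0,0,0],
    [0,0,4,0,0,0],
    [0,0,4,0,0,0],
    [0,0,4,0,0,0],
    [0,0,4,0,0,0],
    [0,0,4,0,0,0],
    [0,0,4,0,0,0],
    [0,0,4,0,0,0],
    [0,0,0,0,0,0]
  ]
}}

```text
time: 7.35
tcp_pos: [0.5487, 0.253, 0.1836]
tool_rot: [[-0.105, 0.994, 0.0], [0.994, 0.105, 0.0], [0.0, 0.0, -1.0]]
force: [-1.1, -0.9, 4.0]
width: -0.0001
grip_force: 2.0
```

Emit:
{"fn": "servo_tool", "kwargs": {
  "deltas": [
    [0,0,2,0,0,0],
    [0,0,2,0,0,0],
    [0,0,1,0,0,0],
    [0,0,0,0,0,0]
  ]
}}

```text
time: 7.75
tcp_pos: [0.5487, 0.253, 0.179]
tool_rot: [[-0.105, 0.994, 0.0], [0.994, 0.105, 0.0], [0.0, 0.0, -1.0]]
force: [-1.6, -1.2, 7.3]
width: -0.0
grip_force: 3.2
```

Emit:
{"fn": "servo_tool", "kwargs": {
  "deltas": [
    [0,0,1,0,0,0],
    [0,0,0,0,0,0]
  ]
}}

```text
time: 7.95
tcp_pos: [0.5487, 0.253, 0.1781]
tool_rot: [[-0.105, 0.994, 0.0], [0.994, 0.105, 0.0], [0.0, 0.0, -1.0]]
force: [-1.7, -0.3, 6.9]
width: 0.0002
grip_force: 3.4
```

Head top is now about 0.153. I'll press gently until I feel the stop.

Emit:
{"fn": "servo_tool", "kwargs": {
  "deltas": [
    [0,0,1,0,0,0],
    [0,0,0,0,0,0]
  ]
}}

```text
time: 8.15
tcp_pos: [0.5487, 0.253, 0.1771]
tool_rot: [[-0.105, 0.994, 0.0], [0.994, 0.105, 0.0], [0.0, 0.0, -1.0]]
force: [-2.5, -1.1, 6.6]
width: -0.0002
grip_force: 3.4
```

Emit:
{"fn": "servo_tool", "kwargs": {
  "deltas": [
    [0,0,1,0,0,0],
    [0,0,0,0,0,0]
  ]
}}

```text
time: 8.35
tcp_pos: [0.5487, 0.253, 0.177]
tool_rot: [[-0.105, 0.994, 0.001], [0.994, 0.105, 0.0], [0.0, 0.001, -1.0]]
force: [-3.1, -0.9, 10.5]
width: -0.0001
grip_force: 5.3
```

The stop has been reached: TCP z holds at 0.177, as predicted, and the force is rising. Retracting straight up.

Emit:
{"fn": "servo_tool", "kwargs": {
  "deltas": [
    [0,0,-5,0,0,0],
    [0,0,-15,0,0,0],
    [0,0,-30,0,0,0],
    [0,0,-30,0,0,0],
    [0,0,-30,0,0,0],
    [0,0,-20,0,0,0],
    [0,0,0,0,0,0],
    [0,0,0,0,0,0]
  ]
}}

```text
time: 9.15
tcp_pos: [0.5489, 0.2531, 0.3056]
tool_rot: [[-0.105, 0.994, 0.001], [0.994, 0.105, 0.0], [0.0, 0.001, -1.0]]
force: [-0.0, -0.1, -0.3]
width: 0.0001
grip_force: 0.0
```

Run:
```python
from plant import arm
from h import *
a=arm.camera("scene");b=arm.camera("side")
print(blobs(b["frame"],"y"),blobs(b["frame"],"r")[:1],blobs(a["frame"],"r")[:1])
z=lambda i:cv2.resize(i,(400,400),interpolation=cv2.INTER_CUBIC)
cv2.imwrite("pics/end.png",np.hstack([z(a["frame"][130:330,280:480]),z(b["frame"][170:320,230:380])])[:,:,::-1])
```

```text
[(array([408.8, 212.3]), [401, 206, 17, 14, 208]), (array([189.5, 243.7]), [155, 224, 59, 46, 1455]), (array([287.3, 255.6]), [278, 248, 20, 17, 276]), (array([364.2, 255.8]), [354, 248, 20, 17, 288]), (array([164.8, 283.9]), [151, 274, 27, 21, 447]), (array([287.8, 304. ]), [278, 301, 22, 6, 45])] [(array([335.4, 177.9]), [328, 173, 16, 11, 162])] [(array([282.4, 189.3]), [273, 180, 20, 20, 333])]
```

View pics/end.png

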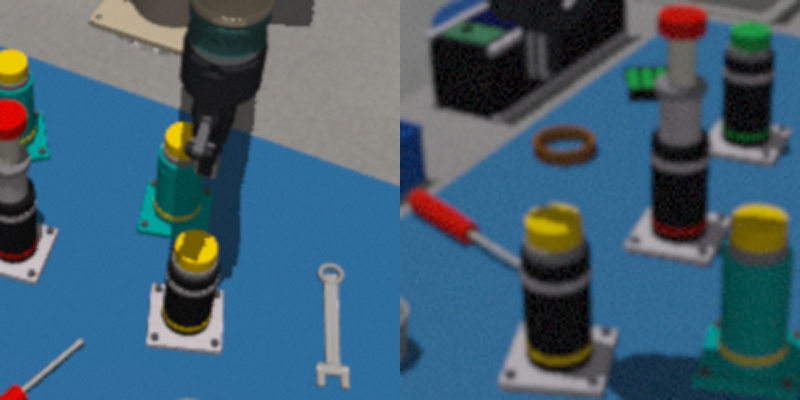

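The yellow boom is fully stowed: the head at left-crop (195,250) rests on the collar, and the collar on the rim. The red head hasn't moved (scene (282.4,189.3), as before), and the gripper is clear.

```bash
python3 -c "
from plant import arm
print(arm.sign_off())"
```

```text
the job is handed in; nothing more can be done
None
```

The yellow boom is stowed, inner tube first and then the middle tube down to its stop. The red boom is still drawn out where it was, and the job was handed in at about 9 s of the 32 s limit (no verdict was returned).

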